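# Put the loose microscope optics away in their fitted storage inserts

### The arm

A 7-joint arm with a two-finger parallel gripper is mounted at the origin on a cart in front of the work surface, level with it; the furniture and walls round the work are solid. World frame = base frame: x ahead of the robot, y to its left, z up, the work surface at z = 0. Lengths are in mm, angles in rad, forces in N, time in s.
With the tool pointing down it reaches from about 400 to 875 mm from the base axis. Payload 4.4 kg.
Tool frame: the origin (TCP) lies midway between the tips of the shut fingers; the grasp point (between the pads) lies 19 mm behind it; z points along the fingers, y is the line along which they close (so a half turn about z gives the same grasp; the last joint's range is limited). The gripper opens to 85 mm and grips with 20 to 120 N. Pads are 22 mm wide; open, the fingers measure 114 mm over their backs; the gripper's body (76 mm by 85 mm) begins 54 mm behind the grasp point. The pads swing forward as they close: fully open they stand 13 mm farther back than shut.
Start: joints at [1.2, 0.628, 0.038, 1.517, -0.027, 0.996, -0.02], TCP at [195.094, -620.045, 231.313] pointing down, gripper open.
Joint ranges: [-3.06, 3.06], [-0.37, 2.12], [-1.25, 1.32], [0.18, 2.47], [-1.1, 4.24], [0.23, 1.98], [-2.94, 2.94]. Speed limits (rad/s): [2.57, 2.57, 3.14, 3.14, 3.14, 3.14, 3.14].

### API

Orientations are given as [roll, pitch, yaw] about the fixed x, y, z axes, in that order (R = Rz(yaw) Ry(pitch) Rx(roll)).
In Python, from cell import ctrl, get_image, get_calibration gives the robot as it stands.
- The arm moves only by the shell command python3 -m creep 'ROWS'. ROWS is JSON, a list of rows, each an object of numbers: "dx", "dy", "dz": the shift along the world's x, y, z normalised to -1 to 1, where 1 is 0.4 m; "rx", "ry", "rz": the turn, a rotation vector about the world's x, y, z normalised to -1 to 1, where 1 is 2 pi rad; "grip": the closure, from -1 (fully open) to 1 (shut). A call has exactly 5 rows; each row is the pose to reach, as a shift and turn from the pose commanded when the call began, turning the shorter way round; what a row does not reach only later rows make up. A row lasts 1/8 s, in which the tool goes at most 62.5 mm and 10.7 degrees, less where a joint would pass 70% of its speed; a pose out of reach is approached as far as the arm can. A call with a number of a shift or a turn outside -1 to 1 is refused whole. A call with a gripper value outside its range is refused whole. The fingers move at their own pace and stop on an object; the grip force is fixed at half the most. Time passes only in rows, so rows that repeat a pose let the fingers close, or fill a call up. It gives the time, the measured TCP pose, the force, the opening and the grip force at its end, in the units of the state.
- ctrl.read_state(): the state, without advancing time (a new reading comes with each control period).
- get_image(name): name is "side" or "top"; returns the picture (480x640x3 uint8, red, green, blue); there is no depth.
- get_calibration(name): a dict with "mtx" (3x3 intrinsics, pixels), "distortion" ([k1, k2, p1, p2, k3] as OpenCV has them; the pictures are not rectified), "world_from_camera" (4x4, takes a point from camera to world coordinates). Camera axes: x right, y down, z forward; pixel columns grow to the right and rows downward; lengths in mm; the calibration is good to about 2 mm. A picture is of the moment at which its call begins. get_calibration takes no time and is no camera call.
- ctrl.finish_job(): hands the job in; it is judged then, once.
The state is a dict: "clock": time; "qpos": joint angles; "qd": joint speeds; "tau": joint torques, N m; "eef_pos": TCP position; "tool_rot": TCP orientation; "force": force on the tool from outside, world axes, zero at the start; "torque": the same for the moment, N m; "width": finger opening in mm; "gripper_force": force on a finger pad.
Only numpy, scipy, OpenCV 4.12 (cv2) and the standard library are available. Lean on these libraries where they do the work, as an engineer would, in place of code of your own. Each camera call takes 0.05 s, during which the arm holds its last target. There are 200 camera calls.

### The job

Put the four loose optical parts (the slim objective, the wide objective, the eyepiece and the filter cube) away in the storage tray, each standing upright and fully down in the insert whose pocket matches its own shape and size. They are delicate: set them down without dropping or toppling any, and leave the oil bottle and the vial standing where they are.

Things in the scene. Friction and masses are not known exactly. Their poses are not given: they have to be found in the camera images.
- slim_objective: slim silver microscope objective, round, 24 mm in diameter (the slimmest of the optical parts), 50 mm tall, standing on its brass thread (20 mm diameter, 5 mm high), 0.12 kg. The barrel is a straight 24 mm cylinder from 6 to 36 mm height, then narrows to an 18 mm nose and a 12 mm tip with a tiny lens. Origin: centre of its underside; z up, along its axis.
- wide_objective: wide silver low-power microscope objective, round, 48 mm in diameter (the widest of the optical parts), 48 mm tall, standing on its brass thread (32 mm diameter, 5 mm high), 0.26 kg, with a black ribbed ring low on the barrel and a large lens on top. The barrel is a straight cylinder from 7 to 43 mm height. Origin: centre of its underside; z up, along its axis.
- spare_eyepiece: black round microscope eyepiece, 36 mm in diameter, 47 mm tall, standing with its wide eye end up (grip the wide upper half), 0.075 kg. Origin: centre of its underside; z up, along its axis.
- filter_cube: rectangular dark grey fluorescence filter cube (a block with a round window on top), 32 mm along its x, 46 mm along its y, 40 mm tall, 0.11 kg. Origin: centre of its underside; z up; either way round is the same for the job.
- slim_insert: grey plastic block, 80 x 80 x 30 mm, one of four fixed 2 x 2 (82 mm apart, same yaw, places vary) in a shallow aluminium tray (176 mm square, rim 18 mm high). In its centre the smallest round pocket, 32 mm wide, for the slim objective, 18 mm deep, 3 mm chamfer at the mouth, black floor 12 mm above the underside. Origin: centre of its underside, 3 mm above the table; x, y along its sides.
- eyepiece_insert: grey plastic block, 80 x 80 x 30 mm, one of four fixed 2 x 2 (82 mm apart, same yaw, places vary) in a shallow aluminium tray (176 mm square, rim 18 mm high). In its centre the middle round pocket, 44 mm wide, for the eyepiece, 18 mm deep, 3 mm chamfer at the mouth, black floor 12 mm above the underside. Origin: centre of its underside, 3 mm above the table; x, y along its sides.
- wide_insert: grey plastic block, 80 x 80 x 30 mm, one of four fixed 2 x 2 (82 mm apart, same yaw, places vary) in a shallow aluminium tray (176 mm square, rim 18 mm high). In its centre the largest round pocket, 56 mm wide, for the wide objective, 18 mm deep, 3 mm chamfer at the mouth, black floor 12 mm above the underside. Origin: centre of its underside, 3 mm above the table; x, y along its sides.
- cube_insert: grey plastic block, 80 x 80 x 30 mm, one of four fixed 2 x 2 (82 mm apart, same yaw, places vary) in a shallow aluminium tray (176 mm square, rim 18 mm high). In its centre the oblong pocket, 40 (x) by 54 mm (y), for the filter cube, 18 mm deep, 3 mm chamfer at the mouth, black floor 12 mm above the underside. Origin: centre of its underside, 3 mm above the table; x, y along its sides.
- oil_bottle: small amber immersion-oil dropper bottle, round, 27 mm in diameter, 76 mm tall, with a black rubber dropper cap; stands among the optical parts and is to be left alone. Origin: centre of its underside. (A wall shelf hangs behind the robot on its left, at x below 0, y 0.2 to 0.48, from 0.67 m up: keep the elbow clear of it.)
- vial_a: small amber sample vial with a black cap, round, 18 mm in diameter, 46 mm tall; stands among the optical parts and is to be left alone. Origin: centre of its underside. (A tall microscope stands on the table to the right of all this, beyond about x = 0.47 and y = -0.2, over 0.5 m tall; the arm starts on its far side.)
Mind the look-alikes: they are no part of the job. What is shaped like the slim_insert but blue or green is not meant.

How it is judged:
By the outcome, as a careful person would: the job done as asked, in the order asked, and still so for the second after the job is handed in, with the robot touching nothing.
It also fails if it takes over 99 s, if anything falls off the work surface, if the arm or the gripper's body presses on something with over 40 N, if the wrist force passes 120 N, or if a joint passes its speed limit or range.

## Working session

There is one attempt and no reset: what is moved stays moved. The work goes in short steps, Python scripts to look and compute and a shell command to move; the robot and the scene stay as the last step left them, time stands still between calls to the robot, and variables do not carry over. Pictures are saved under pics/ and viewed, at most 14 in all, crops included, and the job is handed in when it is done.

```bash
mkdir -p pics; ls; python3 - <<'E'
from cell import ctrl,get_image,get_calibration
import cv2
s=ctrl.read_state();print(s)
for n in("top","side"):
    cv2.imwrite(f"pics/{n}0.png",get_image(n)[:,:,::-1]);c=get_calibration(n)
    print(n,c)
E
```

```text
pics
{'clock': 0.0, 'qpos': array([ 1.20018116,  0.62932258,  0.03844788,  1.51836526, -0.02701029,
        0.9962804 , -0.0199868 ]), 'qd': array([-0.00254805, -0.00132554, -0.00082659,  0.00061452, -0.00058102,
       -0.00041836, -0.00329283]), 'tau': array([-1.75264654e-05, -5.63405049e+01,  1.22589905e+00, -1.93450177e+01,
        1.08914659e-02,  1.02969847e-02,  1.17548834e-05]), 'eef_pos': array([ 194.91886336, -619.4412134 ,  230.40531655]), 'tool_rot': array([-3.13973523e+00,  1.79817143e-05,  3.04818052e-01]), 'force': array([ 0.390337  , -0.02936214, -0.44597291]), 'torque': array([ 0.05908544, -0.02465685, -0.00797198]), 'gripper_force': 0.0, 'width': 85.5811883599591}
top {'mtx': array([[516.1488789 ,   0.        , 308.74428366],
       [  0.        , 516.1488789 , 236.05846735],
       [  0.        ,   0.        ,   1.        ]]), 'distortion': array([-0.06001424,  0.        ,  0.        ,  0.        ,  0.        ]), 'world_from_camera': array([[ 1.60954033e-02, -9.93672222e-01,  1.11159587e-01,
         5.31766453e+02],
       [-9.99729761e-01, -1.41283797e-02,  1.84606236e-02,
         4.78116267e+01],
       [-1.67733040e-02, -1.11426678e-01, -9.93631094e-01,
         9.10425340e+02],
       [ 0.00000000e+00,  0.00000000e+00,  0.00000000e+00,
         1.00000000e+00]])}
side {'mtx': array([[436.77765711,   0.        , 319.83165079],
       [  0.        , 436.77765711, 233.26556056],
       [  0.        ,   0.        ,   1.        ]]), 'distortion': array([-0.01322381,  0.        ,  0.        ,  0.        ,  0.        ]), 'world_from_camera': array([[ 5.53138775e-01, -5.80535211e-01,  5.97508464e-01,
         1.09880941e+02],
       [-8.32899485e-01, -4.00667694e-01,  3.81764126e-01,
        -2.82532057e+02],
       [ 1.77748214e-02, -7.08833033e-01, -7.05152315e-01,
         6.35659026e+02],
       [ 0.00000000e+00,  0.00000000e+00,  0.00000000e+00,
         1.00000000e+00]])}
```

View pics/top0.png

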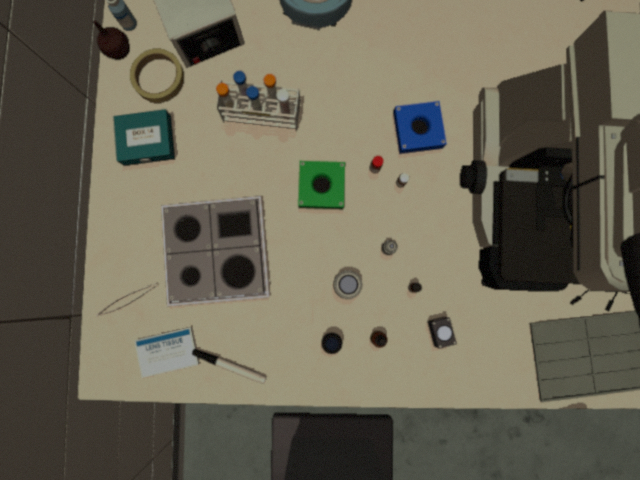

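View pics/side0.png

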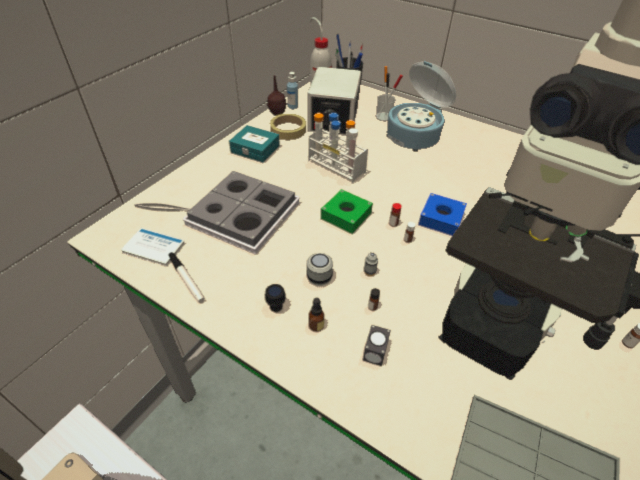

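Top view: the tray is around (216,250), with the eyepiece pocket at (187,229), cube (235,224), slim (190,275) and wide (238,271). The parts are wide objective (347,284), slim (389,247), eyepiece (332,342) and cube (443,332). To be left alone are the bottle (379,338) and vial (415,287). The side view agrees. Next I make orthographic crops at known heights for precision.

```bash
cat > h.py <<'E'
import numpy as np,cv2
from cell import ctrl,get_image,get_calibration
def proj(n,P):
    c=get_calibration(n);M=np.linalg.inv(c["world_from_camera"])
    return cv2.projectPoints(np.float64(P).reshape(-1,1,3),cv2.Rodrigues(M[:3,:3])[0],M[:3,3],c["mtx"],c["distortion"])[0][:,0]
def unproj(n,uv,z):
    c=get_calibration(n);W=c["world_from_camera"]
    p=cv2.undistortPoints(np.float64(uv).reshape(-1,1,2),c["mtx"],c["distortion"])[:,0]
    d=np.c_[p,np.ones(len(p))]@W[:3,:3].T;o=W[:3,3]
    return o+d*((z-o[2])/d[:,2])[:,None]
def ortho(n,im,x0,x1,y0,y1,z,s):
    # image: rows down = -x, cols right = -y; s px per mm
    xs=np.arange(x1,x0,-1/s);ys=np.arange(y1,y0,-1/s)
    X,Y=np.meshgrid(xs,ys,indexing="ij")
    m=proj(n,np.c_[X.ravel(),Y.ravel(),np.full(X.size,z)]).reshape(X.shape+(2,)).astype(np.float32)
    return cv2.remap(im,m[...,0],m[...,1],cv2.INTER_CUBIC)
E
python3 - <<'E'
from h import *
im=cv2.imread("pics/top0.png")
for k,p in dict(wide=(347,284,48),slim=(389,247,50),eye=(332,342,47),cube=(443,332,40),oil=(379,338,76),vial=(415,287,46),ptl=(187,229,33),ptr=(235,224,33),pbl=(190,275,33),pbr=(238,271,33),green=(322,184,30)).items(): print(k,unproj("top",p[:2],p[2]).round(1))
p=unproj("top",[(150,180),(285,320),(315,230),(470,360)],40)
def grid(a,x0,x1,y0,y1,s):
    for x in range(int(x0//20*20+20),int(x1),20):
        r=int((x1-x)*s);cv2.line(a,(0,r),(6,r),(0,0,255),1);cv2.putText(a,str(x),(8,r+4),0,.35,(0,0,255))
    for y in range(int(y0//20*20+20),int(y1),20):
        c=int((y1-y)*s);cv2.line(a,(c,0),(c,6),(0,0,255),1);cv2.putText(a,str(y),(c-8,17),0,.35,(0,0,255))
    return a
for i,(q,z,s) in enumerate(((p[:2],33,2.8),(p[2:],40,2.6))):
    x1,x0=q[0,0],q[1,0];y1,y0=q[0,1],q[1,1]
    a=ortho("top",im,x0,x1,y0,y1,z,s);a=cv2.convertScaleAbs(a,alpha=1.6,beta=10);grid(a,x0,x1,y0,y1,s)
    print(a.shape,x0,x1,y0,y1);cv2.imwrite(f"pics/o{i}.png",a)
E
```

```text
wide [[548.9  -1.1  48. ]]
slim [[611.5 -70.7  50. ]]
eye [[453.2  22.7  47. ]]
cube [[ 471.6 -162.2   40. ]]
oil [[463.3 -51.3  76. ]]
vial [[ 545.6 -114.6   46. ]]
ptl [[639.2 274.5  33. ]]
ptr [[649.  191.4  33. ]]
pbl [[560.1 266.   33. ]]
pbr [[568.3 183.7  33. ]]
green [[721.6  42.6  30. ]]
(661, 673, 3) 487.46049453185225 723.2821431672501 101.38703512079502 341.57287059502096
(556, 678, 3) 426.0024969117653 639.6510832446331 -206.9660027248058 53.52036575792425
```

```bash
python3 - <<'E'
import cv2
for i in (0,1):
    a=cv2.imread(f"pics/o{i}.png");print(a.shape)
    if a.shape[0]>600:a=a[:600]
    cv2.imwrite(f"pics/v{i}.png",a)
E
```

```text
(661, 673, 3)
(556, 678, 3)
```

View pics/v0.png

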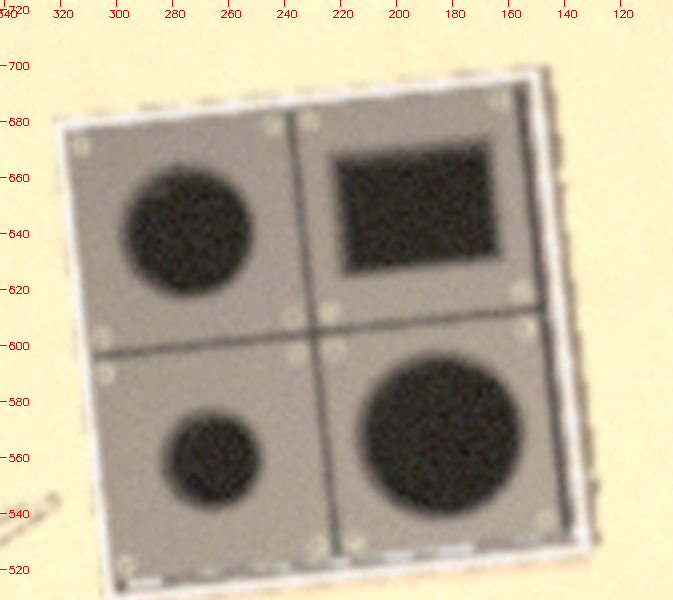

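View pics/v1.png

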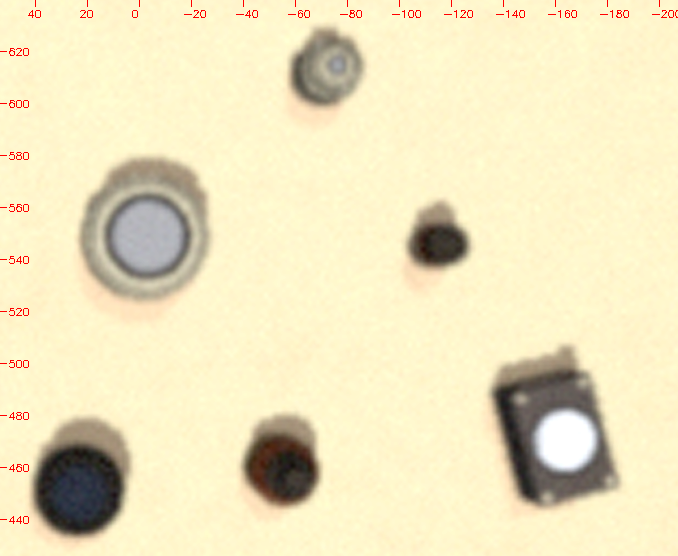

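The tray's yaw is about +5.2° and the cube's long axis lies about 15.4° from +x. Next I refine with overlays in both cameras.

```bash
cat > ov.py <<'E'
from h import *
G=dict(slim=(612.5,-74),wide=(548.8,-2.6),eye=(452.8,22.7),cube=(470.5,-163.8,np.radians(15.4)),oil=(462,-53),vial=(546,-115))
C=dict(slim=[(12,6),(12,36),(6,50)],wide=[(24,7),(24,43)],eye=[(18,47),(18,30)],oil=[(13.5,0.),(13.5,40)],vial=[(9,0.),(9,46)])
t=np.linspace(0,2*np.pi,60)
def curves(G):
    L=[]
    for k,cs in C.items():
        for r,z in cs: L.append(np.c_[G[k][0]+r*np.cos(t),G[k][1]+r*np.sin(t),0*t+z])
    x,y,a=G["cube"]
    for z in(0,40):
        b=np.array([(23,16),(23,-16),(-23,-16),(-23,16),(23,16)],float);R=np.array([[np.cos(a),-np.sin(a)],[np.sin(a),np.cos(a)]])
        L.append(np.c_[b@R.T+(x,y),np.full(5,z)])
    return L
def draw(n,im,L,s,box):
    a=cv2.resize(im,None,fx=s,fy=s,interpolation=cv2.INTER_CUBIC);a=cv2.convertScaleAbs(a,alpha=1.5,beta=10)
    for c in L: cv2.polylines(a,[np.int32(((proj(n,c)+.5)*s-.5)*16)],False,(0,0,255),1,cv2.LINE_AA,4)
    x0,x1,y0,y1=[int(v*s) for v in box];return a[y0:y1,x0:x1]
E
python3 - <<'E'
from ov import *
im=cv2.imread("pics/top0.png")
s=2.8;x0,y1w=0,0
p=unproj("top",[(150,180),(285,320)],33);x1,x0=p[0,0],p[1,0];y1,y0=p[0,1],p[1,1]
o=ortho("top",im,x0,x1,y0,y1,33,s);g=cv2.cvtColor(o,cv2.COLOR_BGR2GRAY)
m=(cv2.GaussianBlur(g,(5,5),0)<50).astype(np.uint8)
for c in cv2.findContours(m,0,2)[0]:
    A=cv2.contourArea(c)
    if A<3000:continue
    (u,v),(w,h),a=cv2.minAreaRect(c);M=cv2.moments(c);u,v=M["m10"]/A,M["m01"]/A
    print("x,y",round(x1-v/s,1),round(y1-u/s,1),"w,h",round(w/s,1),round(h/s,1),"ang",round(a,1),"eqdia",round(2*(A/np.pi)**.5/s,1))
a=draw("top",im,curves(G),4.2,(318,470,232,358));b=draw("side",cv2.imread("pics/side0.png"),curves(G),4.2,(255,400,245,370))
cv2.imwrite("pics/ov_t.png",a);cv2.imwrite("pics/ov_s.png",b);print(a.shape,b.shape)
E
```

```text
x,y 558.8 265.6 w,h 31.8 32.1 ang 90.0 eqdia 32.0
x,y 567.6 184.2 w,h 55.7 55.7 ang 90.0 eqdia 55.6
x,y 640.2 274.4 w,h 44.0 43.9 ang 33.7 eqdia 44.0
x,y 648.9 193.0 w,h 40.8 54.8 ang 83.9 eqdia 52.2
(529, 639, 3) (525, 609, 3)
```

View pics/ov_t.png

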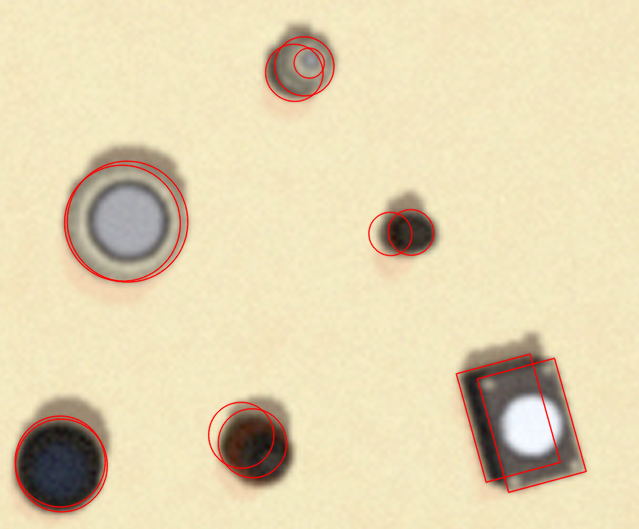

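View pics/ov_s.png

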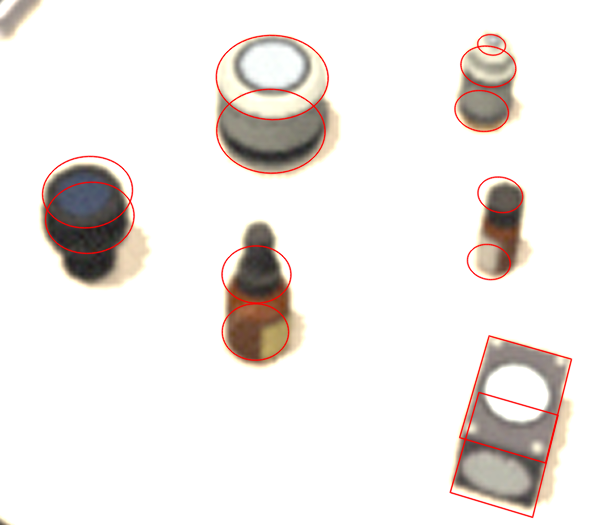

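Overlays agree with both cameras to about 1–2 mm; pocket spacing is 81.9 mm (82 expected) and tray yaw is 6.2°. I'll do the cube first, swinging round inside the microscope.

```bash
python3 -m creep '[{"dx":0.05,"dy":0.13,"dz":0.02,"grip":-1},{"dx":0.10,"dy":0.27,"dz":0.03,"grip":-1},{"dx":0.16,"dy":0.41,"dz":0.04,"grip":-1},{"dx":0.21,"dy":0.55,"dz":0.05,"grip":-1},{"dx":0.25,"dy":0.65,"dz":0.05,"rz":-0.0057,"grip":-1}]'
python3 -m creep '[{"dx":0.08,"dy":0.12,"grip":-1},{"dx":0.16,"dy":0.24,"grip":-1},{"dx":0.24,"dy":0.36,"grip":-1},{"dx":0.30,"dy":0.44,"grip":-1},{"dx":0.30,"dy":0.44,"grip":-1}]'
```

```text
$[0]: bad value
$[0]: bad value
```

```bash
python3 -m creep '[{"dx":0.05,"dy":0.13,"dz":0.02,"rx":0,"ry":0,"rz":0,"grip":-1},{"dx":0.10,"dy":0.27,"dz":0.03,"rx":0,"ry":0,"rz":0,"grip":-1},{"dx":0.16,"dy":0.41,"dz":0.04,"rx":0,"ry":0,"rz":0,"grip":-1},{"dx":0.21,"dy":0.55,"dz":0.05,"rx":0,"ry":0,"rz":0,"grip":-1},{"dx":0.25,"dy":0.65,"dz":0.05,"rx":0,"ry":0,"rz":-0.0057,"grip":-1}]'
```

```text
clock: 0.72
eef_pos: [295.8, -357.3, 251.4]
tool_rot: [-3.141, -0.0, 0.27]
force: [0.9, -0.6, 0.1]
width: 85.6
gripper_force: 0.0
```

```bash
python3 -m creep '[{"dx":0.08,"dy":0.12,"dz":0,"rx":0,"ry":0,"rz":0,"grip":-1},{"dx":0.16,"dy":0.25,"dz":0,"rx":0,"ry":0,"rz":0,"grip":-1},{"dx":0.24,"dy":0.38,"dz":0,"rx":0,"ry":0,"rz":0,"grip":-1},{"dx":0.34,"dy":0.46,"dz":-0.02,"rx":0,"ry":0,"rz":0,"grip":-1},{"dx":0.4385,"dy":0.49,"dz":-0.1,"rx":0,"ry":0,"rz":0,"grip":-1}]'
python3 -m creep '[{"dx":0,"dy":0,"dz":-0.08,"rx":0,"ry":0,"rz":0,"grip":-1},{"dx":0,"dy":0,"dz":-0.16,"rx":0,"ry":0,"rz":0,"grip":-1},{"dx":0,"dy":0,"dz":-0.22,"rx":0,"ry":0,"rz":0,"grip":-1},{"dx":0,"dy":0,"dz":-0.26,"rx":0,"ry":0,"rz":0,"grip":-1},{"dx":0,"dy":0,"dz":-0.28,"rx":0,"ry":0,"rz":0,"grip":-1}]'
```

```text
clock: 1.35
eef_pos: [473.2, -161.8, 212.3]
tool_rot: [3.14, -0.004, 0.272]
force: [1.1, -0.8, 0.8]
width: 85.7
gripper_force: 0.0
clock: 1.98
eef_pos: [469.9, -163.8, 98.3]
tool_rot: [-3.141, 0.002, 0.269]
force: [0.0, -0.3, 1.0]
width: 85.4
gripper_force: 0.0
```

```bash
python3 -m creep '[{"dx":0,"dy":0,"dz":-0.07,"rx":0,"ry":0,"rz":0,"grip":-1},{"dx":0,"dy":0,"dz":-0.14,"rx":0,"ry":0,"rz":0,"grip":-1},{"dx":0,"dy":0,"dz":-0.18,"rx":0,"ry":0,"rz":0,"grip":-1},{"dx":0,"dy":0,"dz":-0.197,"rx":0,"ry":0,"rz":0,"grip":-0.2},{"dx":0,"dy":0,"dz":-0.197,"rx":0,"ry":0,"rz":0,"grip":0}]'
python3 -m creep '[{"dx":0,"dy":0,"dz":0,"rx":0,"ry":0,"rz":0,"grip":0.2},{"dx":0,"dy":0,"dz":0,"rx":0,"ry":0,"rz":0,"grip":0.3},{"dx":0,"dy":0,"dz":0,"rx":0,"ry":0,"rz":0,"grip":0.5},{"dx":0,"dy":0,"dz":0,"rx":0,"ry":0,"rz":0,"grip":0.6},{"dx":0,"dy":0,"dz":0,"rx":0,"ry":0,"rz":0,"grip":1}]'
python3 - <<'E'
from h import *
a=cv2.resize(get_image("side")[200:440,240:560,::-1],None,fx=2,fy=2,interpolation=2);cv2.imwrite("pics/g1.png",cv2.convertScaleAbs(a,alpha=1.4,beta=10))
E
```

```text
clock: 2.6
eef_pos: [470.6, -164.1, 20.6]
tool_rot: [3.142, -0.0, 0.269]
force: [0.3, 0.3, 0.7]
width: 51.3
gripper_force: 0.0
clock: 3.22
eef_pos: [471.1, -164.2, 21.5]
tool_rot: [3.141, -0.001, 0.269]
force: [-0.9, -0.2, 6.2]
width: 30.6
gripper_force: 59.1
```

View pics/g1.png

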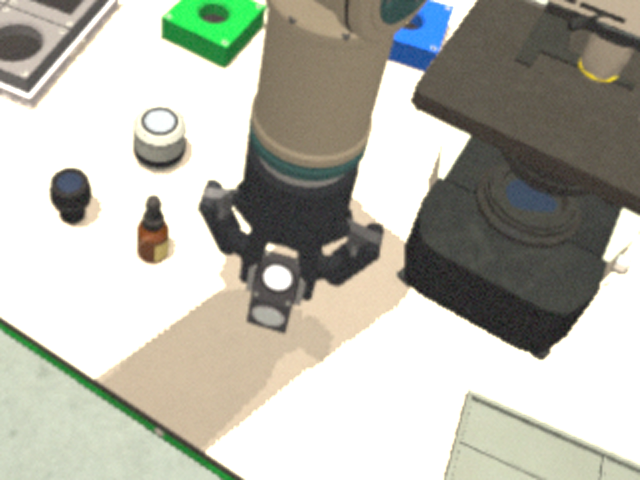

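Cube held between the fingers (window at (278,277) in the crop), width 30.6.

```bash
python3 -m creep '[{"dx":0,"dy":0,"dz":0.06,"rx":0,"ry":0,"rz":0,"grip":1},{"dx":0,"dy":0,"dz":0.16,"rx":0,"ry":0,"rz":0,"grip":1},{"dx":0.01,"dy":0.03,"dz":0.25,"rx":0,"ry":0,"rz":0.02,"grip":1},{"dx":0.05,"dy":0.1,"dz":0.275,"rx":0,"ry":0,"rz":0.045,"grip":1},{"dx":0.1,"dy":0.2,"dz":0.275,"rx":0,"ry":0,"rz":0.0725,"grip":1}]'
python3 -m creep '[{"dx":0.05,"dy":0.11,"dz":0,"rx":0,"ry":0,"rz":0.027,"grip":1},{"dx":0.11,"dy":0.23,"dz":0,"rx":0,"ry":0,"rz":0.054,"grip":1},{"dx":0.17,"dy":0.35,"dz":0,"rx":0,"ry":0,"rz":0.081,"grip":1},{"dx":0.23,"dy":0.46,"dz":0,"rx":0,"ry":0,"rz":0.108,"grip":1},{"dx":0.28,"dy":0.56,"dz":0,"rx":0,"ry":0,"rz":0.135,"grip":1}]'
python3 -m creep '[{"dx":0.04,"dy":0.08,"dz":0,"rx":0,"ry":0,"rz":0.01,"grip":1},{"dx":0.06,"dy":0.12,"dz":0,"rx":0,"ry":0,"rz":0.017,"grip":1},{"dx":0.065,"dy":0.133,"dz":0,"rx":0,"ry":0,"rz":0.0171,"grip":1},{"dx":0.065,"dy":0.133,"dz":0,"rx":0,"ry":0,"rz":0.0171,"grip":1},{"dx":0.065,"dy":0.133,"dz":0,"rx":0,"ry":0,"rz":0.0171,"grip":1}]'
```

```text
clock: 3.9
eef_pos: [511.5, -84.8, 132.3]
tool_rot: [3.138, -0.001, 0.727]
force: [-0.1, 0.3, -1.1]
width: 31.0
gripper_force: 59.9
clock: 4.53
eef_pos: [623.2, 141.7, 130.9]
tool_rot: [3.141, -0.0, 1.579]
force: [0.3, 0.3, -1.7]
width: 30.5
gripper_force: 59.9
clock: 5.15
eef_pos: [648.3, 191.5, 130.5]
tool_rot: [-3.141, 0.001, 1.679]
force: [0.6, 0.4, -0.4]
width: 30.9
gripper_force: 59.9
```

```bash
python3 -m creep '[{"dx":0.0015,"dy":0.004,"dz":-0.08,"rx":0,"ry":0,"rz":0,"grip":1},{"dx":0.0015,"dy":0.004,"dz":-0.15,"rx":0,"ry":0,"rz":0,"grip":1},{"dx":0.0015,"dy":0.004,"dz":-0.18,"rx":0,"ry":0,"rz":0,"grip":1},{"dx":0.0015,"dy":0.004,"dz":-0.2,"rx":0,"ry":0,"rz":0,"grip":1},{"dx":0.0015,"dy":0.004,"dz":-0.21,"rx":0,"ry":0,"rz":0,"grip":1}]'
python3 -m creep '[{"dx":0,"dy":0,"dz":-0.008,"rx":0,"ry":0,"rz":0,"grip":1},{"dx":0,"dy":0,"dz":-0.014,"rx":0,"ry":0,"rz":0,"grip":1},{"dx":0,"dy":0,"dz":-0.018,"rx":0,"ry":0,"rz":0,"grip":1},{"dx":0,"dy":0,"dz":-0.022,"rx":0,"ry":0,"rz":0,"grip":1},{"dx":0,"dy":0,"dz":-0.022,"rx":0,"ry":0,"rz":0,"grip":1}]'
```

```text
clock: 5.78
eef_pos: [649.5, 194.7, 46.9]
tool_rot: [3.141, -0.0, 1.68]
force: [0.1, -0.4, -0.5]
width: 30.5
gripper_force: 59.9
clock: 6.4
eef_pos: [649.0, 194.7, 37.6]
tool_rot: [-3.141, 0.0, 1.68]
force: [-0.1, 0.1, -0.9]
width: 30.7
gripper_force: 59.9
```

```bash
python3 -m creep '[{"dx":0,"dy":-0.0035,"dz":0,"rx":0,"ry":0,"rz":0,"grip":1},{"dx":0,"dy":-0.0035,"dz":-0.002,"rx":0,"ry":0,"rz":0,"grip":1},{"dx":0,"dy":-0.0035,"dz":-0.003,"rx":0,"ry":0,"rz":0,"grip":1},{"dx":0,"dy":-0.0035,"dz":-0.004,"rx":0,"ry":0,"rz":0,"grip":1},{"dx":0,"dy":-0.0035,"dz":-0.004,"rx":0,"ry":0,"rz":0,"grip":1}]'
```

```text
clock: 7.02
eef_pos: [649.1, 193.2, 36.6]
tool_rot: [3.142, 0.0, 1.68]
force: [-2.0, -1.3, 4.8]
width: 30.9
gripper_force: 60.6
```

Contact at the expected height (21.5+15). Release slightly and lift, then go to the eyepiece.

```bash
python3 -m creep '[{"dx":0,"dy":0,"dz":0,"rx":0,"ry":0,"rz":0,"grip":0.2},{"dx":0,"dy":0,"dz":0,"rx":0,"ry":0,"rz":0,"grip":0},{"dx":0,"dy":0,"dz":0,"rx":0,"ry":0,"rz":0,"grip":-0.3},{"dx":0,"dy":0,"dz":0.02,"rx":0,"ry":0,"rz":0,"grip":-0.3},{"dx":0,"dy":0,"dz":0.06,"rx":0,"ry":0,"rz":0,"grip":-0.3}]'
python3 -m creep '[{"dx":0,"dy":0,"dz":0.1,"rx":0,"ry":0,"rz":0,"grip":-0.3},{"dx":0,"dy":0,"dz":0.25,"rx":0,"ry":0,"rz":0,"grip":-0.5},{"dx":-0.12,"dy":-0.1,"dz":0.25,"rx":0,"ry":0,"rz":0,"grip":-1},{"dx":-0.24,"dy":-0.2,"dz":0.25,"rx":0,"ry":0,"rz":0,"grip":-1},{"dx":-0.34,"dy":-0.3,"dz":0.25,"rx":0,"ry":0,"rz":0,"grip":-1}]'
python3 - <<'E'
from h import *
a=cv2.resize(get_image("side")[160:260,170:320,::-1],None,fx=4,fy=4,interpolation=2);cv2.imwrite("pics/p1.png",cv2.convertScaleAbs(a,alpha=1.4,beta=10))
E
```

```text
clock: 7.65
eef_pos: [648.7, 193.3, 60.4]
tool_rot: [-3.141, 0.0, 1.68]
force: [-0.1, -0.1, 0.9]
width: 55.3
gripper_force: 0.0
clock: 8.28
eef_pos: [511.7, 72.2, 161.6]
tool_rot: [3.14, 0.001, 1.681]
force: [-0.4, -0.5, -0.4]
width: 85.6
gripper_force: 0.0
```

View pics/p1.png

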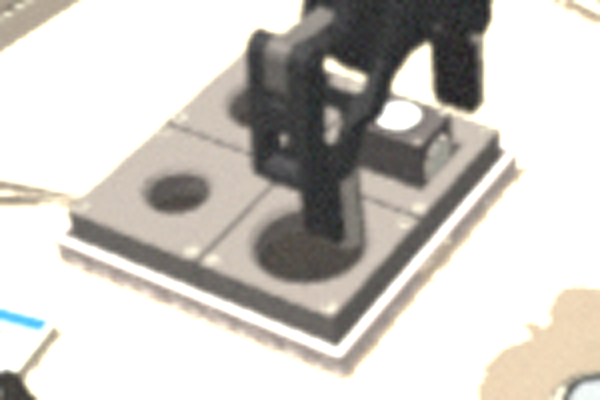

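Cube is seated squarely in the oblong pocket (crop (400,140)). Next, the eyepiece.

```bash
python3 -m creep '[{"dx":-0.09,"dy":-0.075,"dz":0,"rx":0,"ry":0,"rz":0,"grip":-1},{"dx":-0.15,"dy":-0.1255,"dz":-0.02,"rx":0,"ry":0,"rz":0,"grip":-1},{"dx":-0.15,"dy":-0.1255,"dz":-0.1,"rx":0,"ry":0,"rz":0,"grip":-1},{"dx":-0.15,"dy":-0.1255,"dz":-0.18,"rx":0,"ry":0,"rz":0,"grip":-1},{"dx":-0.15,"dy":-0.1255,"dz":-0.22,"rx":0,"ry":0,"rz":0,"grip":-1}]'
```

```text
clock: 8.95
eef_pos: [453.6, 23.2, 71.9]
tool_rot: [3.141, 0.0, 1.68]
force: [-0.7, 0.1, -1.0]
width: 85.0
gripper_force: 0.0
```

```bash
python3 -m creep '[{"dx":-0.0015,"dy":-0.001,"dz":-0.07,"rx":0,"ry":0,"rz":0,"grip":-1},{"dx":-0.0015,"dy":-0.001,"dz":-0.11,"rx":0,"ry":0,"rz":0,"grip":-0.6},{"dx":-0.0015,"dy":-0.001,"dz":-0.122,"rx":0,"ry":0,"rz":0,"grip":-0.2},{"dx":-0.0015,"dy":-0.001,"dz":-0.122,"rx":0,"ry":0,"rz":0,"grip":0},{"dx":-0.0015,"dy":-0.001,"dz":-0.122,"rx":0,"ry":0,"rz":0,"grip":0.15}]'
python3 -m creep '[{"dx":0,"dy":0,"dz":0,"rx":0,"ry":0,"rz":0,"grip":0.2},{"dx":0,"dy":0,"dz":0,"rx":0,"ry":0,"rz":0,"grip":0.3},{"dx":0,"dy":0,"dz":0,"rx":0,"ry":0,"rz":0,"grip":1},{"dx":0,"dy":0,"dz":0,"rx":0,"ry":0,"rz":0,"grip":1},{"dx":0,"dy":0,"dz":0,"rx":0,"ry":0,"rz":0,"grip":1}]'
```

```text
clock: 9.57
eef_pos: [453.0, 22.8, 24.1]
tool_rot: [3.14, 0.0, 1.68]
force: [0.3, 0.5, 0.7]
width: 36.4
gripper_force: 0.2
clock: 10.2
eef_pos: [452.9, 22.7, 24.4]
tool_rot: [3.14, 0.0, 1.68]
force: [-1.3, -0.1, 9.0]
width: 33.5
gripper_force: 58.8
```

```bash
python3 -m creep '[{"dx":0,"dy":0,"dz":0.06,"rx":0,"ry":0,"rz":0,"grip":1},{"dx":0,"dy":0,"dz":0.15,"rx":0,"ry":0,"rz":0,"grip":1},{"dx":0.02,"dy":0.03,"dz":0.25,"rx":0,"ry":0,"rz":0,"grip":1},{"dx":0.09,"dy":0.12,"dz":0.26,"rx":0,"ry":0,"rz":0,"grip":1},{"dx":0.17,"dy":0.23,"dz":0.26,"rx":0,"ry":0,"rz":0,"grip":1}]'
python3 -m creep '[{"dx":0.08,"dy":0.11,"dz":0,"rx":0,"ry":0,"rz":0,"grip":1},{"dx":0.16,"dy":0.22,"dz":0,"rx":0,"ry":0,"rz":0,"grip":1},{"dx":0.23,"dy":0.31,"dz":0,"rx":0,"ry":0,"rz":0,"grip":1},{"dx":0.28,"dy":0.38,"dz":0,"rx":0,"ry":0,"rz":0,"grip":1},{"dx":0.298,"dy":0.399,"dz":0,"rx":0,"ry":0,"rz":0,"grip":1}]'
python3 -m creep '[{"dx":0,"dy":0,"dz":0,"rx":0,"ry":0,"rz":0,"grip":1},{"dx":0,"dy":0,"dz":-0.05,"rx":0,"ry":0,"rz":0,"grip":1},{"dx":0,"dy":0,"dz":-0.11,"rx":0,"ry":0,"rz":0,"grip":1},{"dx":0,"dy":0,"dz":-0.14,"rx":0,"ry":0,"rz":0,"grip":1},{"dx":0,"dy":0,"dz":-0.15,"rx":0,"ry":0,"rz":0,"grip":1}]'
```

```text
clock: 10.82
eef_pos: [521.9, 114.2, 128.8]
tool_rot: [3.139, 0.001, 1.677]
force: [0.3, -0.6, -0.2]
width: 34.1
gripper_force: 59.8
clock: 11.45
eef_pos: [639.8, 276.8, 127.3]
tool_rot: [3.141, -0.002, 1.682]
force: [-0.3, -0.3, -1.2]
width: 33.7
gripper_force: 59.9
clock: 12.08
eef_pos: [638.9, 273.2, 66.0]
tool_rot: [-3.139, 0.001, 1.68]
force: [0.3, 0.8, -0.6]
width: 33.6
gripper_force: 59.9
```

```bash
python3 -m creep '[{"dx":0.0025,"dy":0.002,"dz":-0.015,"rx":0,"ry":0,"rz":0,"grip":1},{"dx":0.0025,"dy":0.002,"dz":-0.03,"rx":0,"ry":0,"rz":0,"grip":1},{"dx":0.0025,"dy":0.002,"dz":-0.045,"rx":0,"ry":0,"rz":0,"grip":1},{"dx":0.0025,"dy":0.002,"dz":-0.055,"rx":0,"ry":0,"rz":0,"grip":1},{"dx":0.0025,"dy":0.002,"dz":-0.06,"rx":0,"ry":0,"rz":0,"grip":1}]'
```

```text
clock: 12.7
eef_pos: [640.6, 275.1, 43.0]
tool_rot: [-3.141, 0.0, 1.68]
force: [0.0, -0.8, -0.6]
width: 33.9
gripper_force: 59.9
```

```bash
python3 -m creep '[{"dx":0,"dy":0,"dz":-0.004,"rx":0,"ry":0,"rz":0,"grip":1},{"dx":0,"dy":0,"dz":-0.007,"rx":0,"ry":0,"rz":0,"grip":1},{"dx":0,"dy":0,"dz":-0.009,"rx":0,"ry":0,"rz":0,"grip":1},{"dx":0,"dy":0,"dz":-0.01,"rx":0,"ry":0,"rz":0,"grip":1},{"dx":0,"dy":0,"dz":-0.01,"rx":0,"ry":0,"rz":0,"grip":1}]'
```

```text
clock: 13.32
eef_pos: [640.7, 275.2, 39.6]
tool_rot: [3.141, -0.0, 1.68]
force: [0.2, -0.1, 1.0]
width: 33.4
gripper_force: 60.0
```

```bash
python3 -m creep '[{"dx":0,"dy":0,"dz":-0.001,"rx":0,"ry":0,"rz":0,"grip":1},{"dx":0,"dy":0,"dz":-0.002,"rx":0,"ry":0,"rz":0,"grip":1},{"dx":0,"dy":0,"dz":-0.003,"rx":0,"ry":0,"rz":0,"grip":1},{"dx":0,"dy":0,"dz":-0.003,"rx":0,"ry":0,"rz":0,"grip":1},{"dx":0,"dy":0,"dz":-0.003,"rx":0,"ry":0,"rz":0,"grip":1}]'
```

```text
clock: 13.95
eef_pos: [640.7, 275.2, 39.5]
tool_rot: [3.141, 0.0, 1.68]
force: [-2.2, -1.9, 8.2]
width: 33.6
gripper_force: 60.7
```

```bash
python3 -m creep '[{"dx":0,"dy":0,"dz":0,"rx":0,"ry":0,"rz":0,"grip":0.15},{"dx":0,"dy":0,"dz":0,"rx":0,"ry":0,"rz":0,"grip":-0.1},{"dx":0,"dy":0,"dz":0,"rx":0,"ry":0,"rz":0,"grip":-0.3},{"dx":0,"dy":0,"dz":0.02,"rx":0,"ry":0,"rz":0,"grip":-0.4},{"dx":0,"dy":0,"dz":0.06,"rx":0,"ry":0,"rz":0,"grip":-0.4}]'
python3 -m creep '[{"dx":0,"dy":0,"dz":0.12,"rx":0,"ry":0,"rz":0,"grip":-0.4},{"dx":0,"dy":0,"dz":0.23,"rx":0,"ry":0,"rz":0,"grip":-0.5},{"dx":-0.04,"dy":-0.12,"dz":0.23,"rx":0,"ry":0,"rz":0,"grip":-1},{"dx":-0.09,"dy":-0.26,"dz":0.23,"rx":0,"ry":0,"rz":0,"grip":-1},{"dx":-0.13,"dy":-0.4,"dz":0.23,"rx":0,"ry":0,"rz":0,"grip":-1}]'
python3 -m creep '[{"dx":-0.05,"dy":-0.14,"dz":0,"rx":0,"ry":0,"rz":0,"grip":-1},{"dx":-0.08,"dy":-0.24,"dz":0,"rx":0,"ry":0,"rz":0,"grip":-1},{"dx":-0.1,"dy":-0.2945,"dz":-0.02,"rx":0,"ry":0,"rz":0,"grip":-1},{"dx":-0.1,"dy":-0.2945,"dz":-0.1,"rx":0,"ry":0,"rz":0,"grip":-1},{"dx":-0.1,"dy":-0.2945,"dz":-0.16,"rx":0,"ry":0,"rz":0,"grip":-1}]'
```

```text
clock: 14.58
eef_pos: [640.3, 275.0, 62.3]
tool_rot: [-3.14, 0.0, 1.68]
force: [1.0, -1.1, -0.5]
width: 59.8
gripper_force: 0.0
clock: 15.2
eef_pos: [588.4, 113.8, 155.7]
tool_rot: [3.139, 0.0, 1.681]
force: [1.5, -0.5, 1.4]
width: 85.5
gripper_force: 0.0
clock: 15.82
eef_pos: [549.3, -3.3, 90.7]
tool_rot: [3.14, 0.001, 1.679]
force: [-0.0, 0.6, 0.2]
width: 85.3
gripper_force: 0.0
```

```bash
python3 -m creep '[{"dx":0,"dy":0.001,"dz":-0.08,"rx":0,"ry":0,"rz":0,"grip":-1},{"dx":0,"dy":0.001,"dz":-0.14,"rx":0,"ry":0,"rz":0,"grip":-1},{"dx":0,"dy":0.001,"dz":-0.17,"rx":0,"ry":0,"rz":0,"grip":-0.8},{"dx":0,"dy":0.001,"dz":-0.179,"rx":0,"ry":0,"rz":0,"grip":-0.5},{"dx":0,"dy":0.001,"dz":-0.179,"rx":0,"ry":0,"rz":0,"grip":-0.25}]'
python3 -m creep '[{"dx":0,"dy":0,"dz":0,"rx":0,"ry":0,"rz":0,"grip":-0.15},{"dx":0,"dy":0,"dz":0,"rx":0,"ry":0,"rz":0,"grip":0},{"dx":0,"dy":0,"dz":0,"rx":0,"ry":0,"rz":0,"grip":1},{"dx":0,"dy":0,"dz":0,"rx":0,"ry":0,"rz":0,"grip":1},{"dx":0,"dy":0,"dz":0,"rx":0,"ry":0,"rz":0,"grip":1}]'
```

```text
clock: 16.45
eef_pos: [549.3, -2.1, 19.2]
tool_rot: [3.14, 0.0, 1.68]
force: [0.1, -0.3, 0.4]
width: 53.7
gripper_force: 0.0
clock: 17.08
eef_pos: [548.7, -2.4, 19.7]
tool_rot: [3.141, 0.001, 1.68]
force: [-2.2, -0.2, 6.4]
width: 46.2
gripper_force: 61.1
```

```bash
python3 -m creep '[{"dx":0,"dy":0,"dz":0.06,"rx":0,"ry":0,"rz":0,"grip":1},{"dx":0,"dy":0,"dz":0.15,"rx":0,"ry":0,"rz":0,"grip":1},{"dx":0,"dy":0.02,"dz":0.24,"rx":0,"ry":0,"rz":0,"grip":1},{"dx":0.01,"dy":0.14,"dz":0.25,"rx":0,"ry":0,"rz":0,"grip":1},{"dx":0.03,"dy":0.27,"dz":0.25,"rx":0,"ry":0,"rz":0,"grip":1}]'
python3 -m creep '[{"dx":0.01,"dy":0.12,"dz":0,"rx":0,"ry":0,"rz":0,"grip":1},{"dx":0.015,"dy":0.18,"dz":0,"rx":0,"ry":0,"rz":0,"grip":1},{"dx":0.017,"dy":0.1965,"dz":-0.02,"rx":0,"ry":0,"rz":0,"grip":1},{"dx":0.017,"dy":0.1965,"dz":-0.09,"rx":0,"ry":0,"rz":0,"grip":1},{"dx":0.017,"dy":0.1965,"dz":-0.14,"rx":0,"ry":0,"rz":0,"grip":1}]'
```

```text
clock: 17.7
eef_pos: [561.3, 105.6, 119.7]
tool_rot: [3.14, 0.001, 1.677]
force: [0.3, 0.8, -3.0]
width: 46.0
gripper_force: 62.9
clock: 18.32
eef_pos: [566.9, 181.7, 60.9]
tool_rot: [-3.14, 0.002, 1.678]
force: [-0.6, -0.7, -3.5]
width: 46.0
gripper_force: 62.9
```

```bash
python3 -m creep '[{"dx":0.001,"dy":0.001,"dz":0,"rx":0,"ry":0,"rz":0,"grip":1},{"dx":0.001,"dy":0.001,"dz":-0.02,"rx":0,"ry":0,"rz":0,"grip":1},{"dx":0.001,"dy":0.001,"dz":-0.04,"rx":0,"ry":0,"rz":0,"grip":1},{"dx":0.001,"dy":0.001,"dz":-0.052,"rx":0,"ry":0,"rz":0,"grip":1},{"dx":0.001,"dy":0.001,"dz":-0.056,"rx":0,"ry":0,"rz":0,"grip":1}]'
```

```text
clock: 18.95
eef_pos: [567.8, 184.7, 39.9]
tool_rot: [-3.141, 0.0, 1.68]
force: [-0.3, 0.1, -1.9]
width: 46.1
gripper_force: 62.8
```

```bash
python3 -m creep '[{"dx":0,"dy":-0.001,"dz":-0.005,"rx":0,"ry":0,"rz":0,"grip":1},{"dx":0,"dy":-0.001,"dz":-0.009,"rx":0,"ry":0,"rz":0,"grip":1},{"dx":0,"dy":-0.001,"dz":-0.012,"rx":0,"ry":0,"rz":0,"grip":1},{"dx":0,"dy":-0.001,"dz":-0.014,"rx":0,"ry":0,"rz":0,"grip":1},{"dx":0,"dy":-0.001,"dz":-0.014,"rx":0,"ry":0,"rz":0,"grip":1}]'
```

```text
clock: 19.58
eef_pos: [567.9, 184.4, 34.8]
tool_rot: [3.141, 0.0, 1.68]
force: [-0.2, -0.8, 0.9]
width: 46.2
gripper_force: 63.2
```

```bash
python3 -m creep '[{"dx":0,"dy":0,"dz":-0.001,"rx":0,"ry":0,"rz":0,"grip":1},{"dx":0,"dy":0,"dz":-0.002,"rx":0,"ry":0,"rz":0,"grip":1},{"dx":0,"dy":0,"dz":-0.003,"rx":0,"ry":0,"rz":0,"grip":1},{"dx":0,"dy":0,"dz":-0.003,"rx":0,"ry":0,"rz":0,"grip":1},{"dx":0,"dy":0,"dz":-0.003,"rx":0,"ry":0,"rz":0,"grip":1}]'
```

```text
clock: 20.2
eef_pos: [567.9, 184.4, 34.7]
tool_rot: [3.141, 0.0, 1.68]
force: [-3.4, -1.4, 11.5]
width: 45.8
gripper_force: 64.4
```

```bash
python3 -m creep '[{"dx":0,"dy":0,"dz":0,"rx":0,"ry":0,"rz":0,"grip":-0.15},{"dx":0,"dy":0,"dz":0,"rx":0,"ry":0,"rz":0,"grip":-0.35},{"dx":0,"dy":0,"dz":0,"rx":0,"ry":0,"rz":0,"grip":-0.55},{"dx":0,"dy":0,"dz":0.02,"rx":0,"ry":0,"rz":0,"grip":-0.55},{"dx":0,"dy":0,"dz":0.06,"rx":0,"ry":0,"rz":0,"grip":-0.55}]'
python3 -m creep '[{"dx":0,"dy":0,"dz":0.12,"rx":0,"ry":0,"rz":0,"grip":-0.55},{"dx":0,"dy":0,"dz":0.23,"rx":0,"ry":0,"rz":0,"grip":-0.6},{"dx":0.02,"dy":-0.12,"dz":0.23,"rx":0,"ry":0,"rz":0,"grip":-1},{"dx":0.04,"dy":-0.26,"dz":0.23,"rx":0,"ry":0,"rz":0,"grip":-1},{"dx":0.06,"dy":-0.4,"dz":0.23,"rx":0,"ry":0,"rz":0,"grip":-1}]'
python3 -m creep '[{"dx":0.02,"dy":-0.12,"dz":0,"rx":0,"ry":0,"rz":0,"grip":-1},{"dx":0.04,"dy":-0.2,"dz":0,"rx":0,"ry":0,"rz":0,"grip":-1},{"dx":0.0515,"dy":-0.246,"dz":-0.02,"rx":0,"ry":0,"rz":0,"grip":-1},{"dx":0.0515,"dy":-0.246,"dz":-0.1,"rx":0,"ry":0,"rz":0,"grip":-1},{"dx":0.0515,"dy":-0.246,"dz":-0.16,"rx":0,"ry":0,"rz":0,"grip":-1}]'
python3 - <<'E'
from h import *
a=cv2.resize(get_image("side")[160:300,180:440,::-1],None,fx=3,fy=3,interpolation=2);cv2.imwrite("pics/p2.png",cv2.convertScaleAbs(a,alpha=1.4,beta=10))
E
```

```text
clock: 20.82
eef_pos: [567.5, 184.3, 57.6]
tool_rot: [-3.141, 0.0, 1.68]
force: [-0.2, 0.0, 0.4]
width: 66.6
gripper_force: 0.0
clock: 21.45
eef_pos: [592.5, 22.9, 150.9]
tool_rot: [3.14, 0.0, 1.681]
force: [0.9, -0.3, 0.3]
width: 85.5
gripper_force: 0.0
clock: 22.08
eef_pos: [612.2, -73.2, 84.6]
tool_rot: [-3.141, -0.001, 1.681]
force: [0.4, 0.2, 0.9]
width: 85.0
gripper_force: 0.0
```

View pics/p2.png

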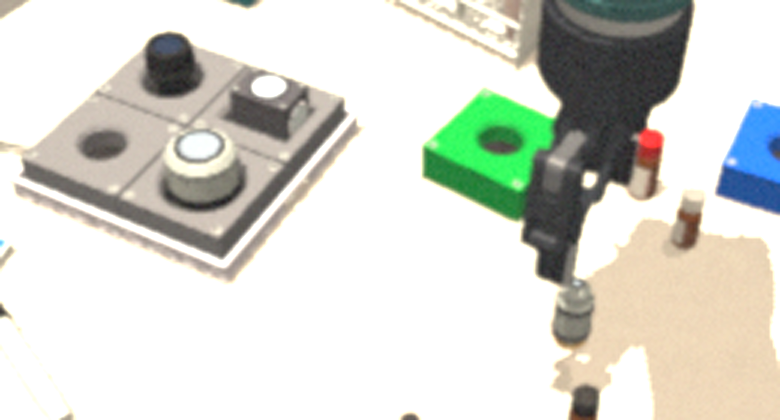

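Three parts are seated. The slim objective stands at (573,310), under the gripper.

```bash
python3 -m creep '[{"dx":0,"dy":-0.001,"dz":-0.07,"rx":0,"ry":0,"rz":0,"grip":-1},{"dx":0,"dy":-0.001,"dz":-0.12,"rx":0,"ry":0,"rz":0,"grip":-0.8},{"dx":0,"dy":-0.001,"dz":-0.15,"rx":0,"ry":0,"rz":0,"grip":-0.3},{"dx":0,"dy":-0.001,"dz":-0.161,"rx":0,"ry":0,"rz":0,"grip":0},{"dx":0,"dy":-0.001,"dz":-0.161,"rx":0,"ry":0,"rz":0,"grip":0.2}]'
python3 -m creep '[{"dx":0,"dy":0,"dz":0,"rx":0,"ry":0,"rz":0,"grip":0.3},{"dx":0,"dy":0,"dz":0,"rx":0,"ry":0,"rz":0,"grip":0.4},{"dx":0,"dy":0,"dz":0,"rx":0,"ry":0,"rz":0,"grip":0.45},{"dx":0,"dy":0,"dz":0,"rx":0,"ry":0,"rz":0,"grip":1},{"dx":0,"dy":0,"dz":0,"rx":0,"ry":0,"rz":0,"grip":1}]'
python3 -m creep '[{"dx":0,"dy":0,"dz":0,"rx":0,"ry":0,"rz":0,"grip":1},{"dx":0,"dy":0,"dz":0,"rx":0,"ry":0,"rz":0,"grip":1},{"dx":0,"dy":0,"dz":0.02,"rx":0,"ry":0,"rz":0,"grip":1},{"dx":0,"dy":0,"dz":0.04,"rx":0,"ry":0,"rz":0,"grip":1},{"dx":0,"dy":0,"dz":0.06,"rx":0,"ry":0,"rz":0,"grip":1}]'
python3 - <<'E'
from h import *
a=cv2.resize(get_image("side")[220:300,310:440,::-1],None,fx=5,fy=5,interpolation=2);cv2.imwrite("pics/g4.png",cv2.convertScaleAbs(a,alpha=1.6,beta=20))
E
```

```text
clock: 22.75
eef_pos: [612.7, -74.3, 21.2]
tool_rot: [3.141, -0.0, 1.68]
force: [-0.0, 0.4, 0.3]
width: 33.8
gripper_force: 0.0
clock: 23.38
eef_pos: [612.8, -74.5, 21.7]
tool_rot: [3.141, 0.0, 1.68]
force: [-1.3, 0.1, 6.4]
width: 21.2
gripper_force: 58.6
clock: 24.0
eef_pos: [612.6, -74.5, 45.5]
tool_rot: [3.141, -0.0, 1.68]
force: [-0.4, 0.6, -0.5]
width: 21.7
gripper_force: 58.8
```

View pics/g4.png

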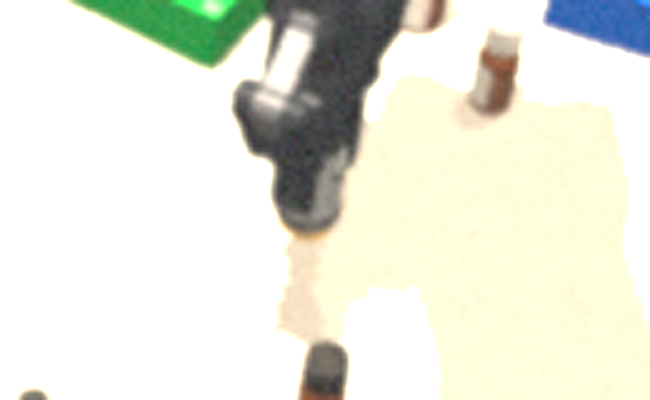

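Slim objective held upright (crop (310,205)). Carry it over.

```bash
python3 -m creep '[{"dx":0,"dy":0,"dz":0.1,"rx":0,"ry":0,"rz":0,"grip":1},{"dx":-0.01,"dy":0.05,"dz":0.2,"rx":0,"ry":0,"rz":0,"grip":1},{"dx":-0.03,"dy":0.16,"dz":0.215,"rx":0,"ry":0,"rz":0,"grip":1},{"dx":-0.05,"dy":0.29,"dz":0.215,"rx":0,"ry":0,"rz":0,"grip":1},{"dx":-0.06,"dy":0.42,"dz":0.215,"rx":0,"ry":0,"rz":0,"grip":1}]'
python3 -m creep '[{"dx":-0.02,"dy":0.13,"dz":0,"rx":0,"ry":0,"rz":0,"grip":1},{"dx":-0.04,"dy":0.25,"dz":0,"rx":0,"ry":0,"rz":0,"grip":1},{"dx":-0.06,"dy":0.35,"dz":0,"rx":0,"ry":0,"rz":0,"grip":1},{"dx":-0.07,"dy":0.41,"dz":0,"rx":0,"ry":0,"rz":0,"grip":1},{"dx":-0.0745,"dy":0.43,"dz":0,"rx":0,"ry":0,"rz":0,"grip":1}]'
python3 -m creep '[{"dx":0,"dy":0,"dz":0,"rx":0,"ry":0,"rz":0,"grip":1},{"dx":0,"dy":0,"dz":-0.07,"rx":0,"ry":0,"rz":0,"grip":1},{"dx":0,"dy":0,"dz":-0.13,"rx":0,"ry":0,"rz":0,"grip":1},{"dx":0,"dy":0,"dz":-0.16,"rx":0,"ry":0,"rz":0,"grip":1},{"dx":0,"dy":0,"dz":-0.17,"rx":0,"ry":0,"rz":0,"grip":1}]'
```

```text
clock: 24.68
eef_pos: [588.1, 94.7, 131.4]
tool_rot: [3.141, 0.0, 1.679]
force: [0.5, 0.1, -0.6]
width: 21.4
gripper_force: 59.0
clock: 25.3
eef_pos: [557.9, 267.7, 131.1]
tool_rot: [3.141, -0.001, 1.683]
force: [0.3, 0.2, -1.4]
width: 21.5
gripper_force: 59.0
clock: 25.92
eef_pos: [558.9, 264.2, 62.4]
tool_rot: [-3.141, 0.001, 1.679]
force: [0.4, 0.4, -2.1]
width: 21.3
gripper_force: 59.0
```

```bash
python3 -m creep '[{"dx":0,"dy":0,"dz":0,"rx":0,"ry":0,"rz":0,"grip":1},{"dx":0,"dy":0,"dz":-0.02,"rx":0,"ry":0,"rz":0,"grip":1},{"dx":0,"dy":0,"dz":-0.035,"rx":0,"ry":0,"rz":0,"grip":1},{"dx":0,"dy":0,"dz":-0.045,"rx":0,"ry":0,"rz":0,"grip":1},{"dx":0,"dy":0,"dz":-0.05,"rx":0,"ry":0,"rz":0,"grip":1}]'
```

```text
clock: 26.55
eef_pos: [558.5, 265.5, 42.5]
tool_rot: [-3.141, 0.0, 1.68]
force: [-0.1, -0.5, -0.3]
width: 21.3
gripper_force: 59.0
```

```bash
python3 -m creep '[{"dx":0,"dy":0,"dz":-0.005,"rx":0,"ry":0,"rz":0,"grip":1},{"dx":0,"dy":0,"dz":-0.01,"rx":0,"ry":0,"rz":0,"grip":1},{"dx":0,"dy":0,"dz":-0.013,"rx":0,"ry":0,"rz":0,"grip":1},{"dx":0,"dy":0,"dz":-0.015,"rx":0,"ry":0,"rz":0,"grip":1},{"dx":0,"dy":0,"dz":-0.0155,"rx":0,"ry":0,"rz":0,"grip":1}]'
```

```text
clock: 27.18
eef_pos: [558.7, 265.6, 36.8]
tool_rot: [3.141, -0.0, 1.68]
force: [0.1, -0.3, 0.7]
width: 21.6
gripper_force: 59.2
```

```bash
python3 -m creep '[{"dx":0,"dy":0,"dz":-0.001,"rx":0,"ry":0,"rz":0,"grip":1},{"dx":0,"dy":0,"dz":-0.002,"rx":0,"ry":0,"rz":0,"grip":1},{"dx":0,"dy":0,"dz":-0.003,"rx":0,"ry":0,"rz":0,"grip":1},{"dx":0,"dy":0,"dz":-0.003,"rx":0,"ry":0,"rz":0,"grip":1},{"dx":0,"dy":0,"dz":-0.003,"rx":0,"ry":0,"rz":0,"grip":1}]'
```

```text
clock: 27.8
eef_pos: [558.7, 265.6, 36.7]
tool_rot: [3.141, 0.0, 1.68]
force: [-3.0, -1.1, 8.4]
width: 21.1
gripper_force: 60.1
```

```bash
python3 -m creep '[{"dx":0,"dy":0,"dz":0,"rx":0,"ry":0,"rz":0,"grip":0.4},{"dx":0,"dy":0,"dz":0,"rx":0,"ry":0,"rz":0,"grip":0.2},{"dx":0,"dy":0,"dz":0,"rx":0,"ry":0,"rz":0,"grip":-0.1},{"dx":0,"dy":0,"dz":0.02,"rx":0,"ry":0,"rz":0,"grip":-0.2},{"dx":0,"dy":0,"dz":0.06,"rx":0,"ry":0,"rz":0,"grip":-0.2}]'
python3 -m creep '[{"dx":0,"dy":0,"dz":0.15,"rx":0,"ry":0,"rz":0,"grip":-0.2},{"dx":0,"dy":0,"dz":0.3,"rx":0,"ry":0,"rz":0,"grip":-0.2},{"dx":-0.02,"dy":-0.1,"dz":0.35,"rx":0,"ry":0,"rz":0,"grip":-0.2},{"dx":-0.08,"dy":-0.24,"dz":0.35,"rx":0,"ry":0,"rz":0,"grip":-0.2},{"dx":-0.15,"dy":-0.36,"dz":0.35,"rx":0,"ry":0,"rz":0,"grip":-0.2}]'
python3 -m creep '[{"dx":-0.02,"dy":-0.12,"dz":0,"rx":0,"ry":0,"rz":0,"grip":-0.2},{"dx":-0.04,"dy":-0.25,"dz":0,"rx":0,"ry":0,"rz":0,"grip":-0.2},{"dx":-0.04,"dy":-0.25,"dz":0,"rx":0,"ry":0,"rz":0,"grip":-0.2},{"dx":-0.04,"dy":-0.25,"dz":0,"rx":0,"ry":0,"rz":0,"grip":-0.2},{"dx":-0.04,"dy":-0.25,"dz":0,"rx":0,"ry":0,"rz":0,"grip":-0.2}]'
python3 - <<'E'
from h import *
f=lambda n,b:cv2.convertScaleAbs(cv2.resize(get_image(n)[b[0]:b[1],b[2]:b[3],::-1],(390,390*(b[1]-b[0])//(b[3]-b[2])),interpolation=2),alpha=1.4,beta=10)
a=f("side",(160,290,170,300));b=f("top",(185,315,150,280));c=f("side",(240,370,250,400))
cv2.imwrite("pics/fin.png",np.hstack([a,b]));cv2.imwrite("pics/fin2.png",c)
E
```

```text
clock: 28.42
eef_pos: [558.3, 265.4, 59.8]
tool_rot: [-3.141, 0.0, 1.68]
force: [-0.3, 0.3, 0.1]
width: 51.5
gripper_force: 0.0
clock: 29.05
eef_pos: [498.6, 119.5, 201.0]
tool_rot: [3.139, 0.001, 1.679]
force: [-0.5, -0.9, 0.1]
width: 51.2
gripper_force: 0.0
clock: 29.68
eef_pos: [483.2, 23.3, 200.1]
tool_rot: [3.14, -0.001, 1.683]
force: [0.1, 0.0, -0.1]
width: 51.1
gripper_force: 0.0
```

View pics/fin.png

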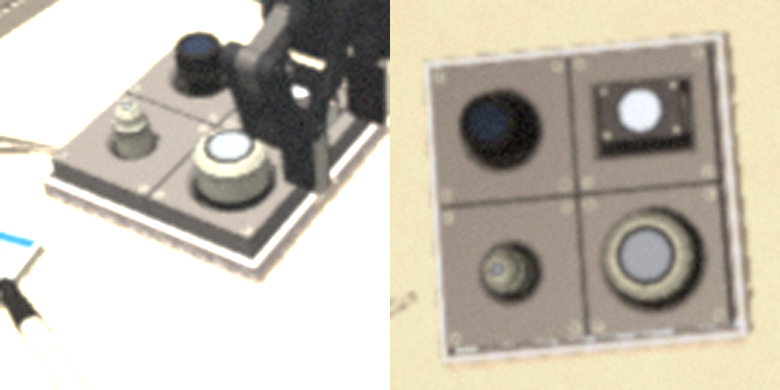

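View pics/fin2.png

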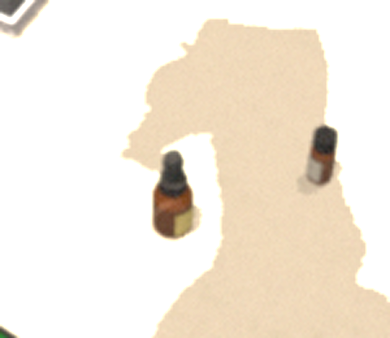

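All four parts stand in their own pockets; the bottle at (172,195) and the vial at (322,155) in the crop are still standing, and the gripper is clear.

```bash
python3 -c "
from cell import ctrl
print(ctrl.finish_job())"
```

```text
the job is handed in; nothing more can be done
None
```

All four optical parts are upright and fully down in their matching inserts, the oil bottle and vial are still standing untouched, and the job was handed in at about 30 s; the handed-in call returned no verdict.

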